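# Hold the lamp bolt from turning behind its bracket

### The job

The specimen lamp's arm has sagged. Reach down into the narrow gap between the bracket's two upright plates, grip the square bolt head hidden there between the fingers, turn it until the lamp arm is level and hold it from turning for at least two seconds, so that a colleague could tighten the nut on the other side; finish still gripping the bolt head with the arm level. Turn the arm only by the bolt head, never by touching the lamp arm, and leave the specimen, beaker and bottle where they are.

Things in the scene. Friction and masses are not known exactly. Their poses are not given: they have to be found in the camera images.
- bracket: fixed cream steel bracket on the bench: a foot plate 150 x 140 x 8 mm and two upright plates, each 6 mm thick, 120 mm long (along y) and reaching up to 149 mm above the bench. Origin: on the bench surface, under the middle (in y) of the front plate's inner face. x points from the front plate to the rear plate, y along the plates towards the lamp, z up. The gap between the plates runs from x = 0 to x = 48 mm and is open at the top and at both ends
- bolt_head (a point): plain steel square bolt head in the gap between the plates, a cube of 24 mm; this point is its centre, 22 mm from the front plate's inner face (26 mm from the rear plate), 125 mm above the bench, 24 mm below the plates' top edges. x along the bolt (the bracket's x), y and z normal to its four flats; y points along the lamp arm, so with the arm level two flats are upright and z is up; it turns with the arm. The 16 mm round shank joins it to the front plate
- lamp (a point): centre of the round cream lamp head (52 mm across, 28 mm high, from 16 mm below this point to 12 mm above) at the end of the lamp arm. The arm is an aluminium bar 8 x 16 mm on the outside of the front plate, 16 mm from that plate's inner face, fixed to the bolt, with a dark winged nut at the bolt; this point lies 145 mm from the bolt axis, y along the bar away from the bolt
- bolt (a joint): turn of the bolt with bolt head and lamp arm, rad: 0 = arm level, positive = lamp end lowered (a turn about the bracket's -x); stops at -0.5 and 0.7. Starts between 0.2 and 0.42. A weak balance spring and friction leave it sagged; the lamp's weight pulls it down again (0.1 Nm at most) if it is let go when level. Its solids: bolt_c1 is the square head, bolt_c2 the bar, bolt_c3 the nut and bolt_c4 the lamp head
- specimen: loose black moulded specimen, a disc 32 mm across and 20 mm high, under the lamp; origin centre of underside; to be left alone
- beaker: loose open glass beaker 68 mm across, 85 mm high, standing off the bracket's end away from the lamp; origin centre of underside; to be left alone
- reagent: loose closed amber bottle 56 mm across, 120 mm high, standing behind the rear plate; origin centre of underside; to be left alone

How it is judged:
By the outcome, as a careful person would: the job done as asked, in the order asked, and still so for the second after the job is handed in, while the arm keeps its last pose, push and grip.
It also fails if it takes over 40 s, if anything falls off the work surface, if the arm or the gripper's body presses on something with over 40 N, if the wrist force passes 120 N, or if a joint passes its speed limit or range.

### The arm

A 6-joint arm with a two-finger parallel gripper is mounted at the origin on the work surface. World frame = base frame: x ahead of the robot, y to its left, z up, the work surface at z = 0. Lengths are in m, angles in rad, forces in N, time in s.
With the tool pointing down it reaches from about 0.325 to 1 m from the base axis. Payload 5.1 kg.
Tool frame: the origin (TCP) lies at the very end of the fingers, on their centre line; the grasp point (between the pads) lies 19 mm behind it; x points along the fingers, z is the direction in which the jaws open and shut, and the axes are right-handed (so a half turn about x gives the same grasp; the last joint's range is limited). The gripper opens to 85 mm and grips with 20 to 120 N. Pads are 22 mm wide; open, the fingers measure 114 mm over their backs; the gripper's body (76 mm by 85 mm) begins 54 mm behind the grasp point. The pads swing forward as they close: fully open they stand 13 mm farther back than shut.
Start: joints at [1.048, 0.124, 1.65, -0, 1.367, -0.083], TCP at [0.277, 0.588, 0.231] pointing down, gripper open.
Joint ranges: [-2.61, 2.61], [-1.02, 2.33], [0.03, 2.71], [-1.35, 4.49], [0.32, 2.68], [-2.91, 2.91]. Speed limits (rad/s): [2.57, 2.57, 3.14, 3.14, 3.14, 3.14].

### API

Orientations are given as a unit quaternion [w, x, y, z].
In Python, from plant import readout, viewer, workorder gives the robot as it stands. The module is installed in compiled form; this text tells all that it offers.
- The arm moves only by the tool servo_tool, never from a script. Its argument "series" is a list of rows, each an object with "delta_pos": the shift along the world's x, y, z as a fraction of full scale, a list of three; "twist": the turn, a rotation vector about the world's x, y, z as a fraction of full scale, a list of three; "gripper": the opening in per cent of the stroke, from 0 (shut) to 100 (fully open). In form: [{"delta_pos": [dx, dy, dz], "twist": [rx, ry, rz], "gripper": gripper}, ...]. A call has 1 to 12 rows; each row shifts and turns the pose as measured when the row begins; what a row does not reach is not made up. Full scale, the value 1, is 25 mm for a shift and 45 degrees for a turn. A row lasts 1/10 s, in which the tool goes at most 50 mm and 8.59 degrees, less where a joint would pass 70% of its speed; a pose out of reach is approached as far as the arm can. A call with a number of a shift or a turn outside -1 to 1 is refused whole. A call with a gripper value outside its range is refused whole. The fingers move at their own pace and stop on an object; "squeeze" is the grip in N (left out, the last holds). Time passes only in rows, so rows that do not move let the fingers close. It gives the time, the measured TCP pose, the force and the opening at its end, in the units of the state.
- readout.get_state(): the state, without advancing time (a new reading comes with each control period).
- viewer.grab_frame(name): name is "side" or "top"; returns a dict with "pixels" (384x512x3 uint8, red, green, blue), "z_map" (384x512 float32, m along the optical axis (not along the pixel's ray), 0 where there is no reading), "K" (3x3 intrinsics, pixels), "R" (3x3) and "t" (3): a world point X has camera coordinates R X + t. Camera axes: x right, y down, z forward; pixel columns grow to the right and rows downward; lengths in m; the calibration is good to about 2 mm. A picture is of the moment at which its call begins.
- workorder.hand_in(): hands the job in, once; it reports no verdict.
The state is a dict: "clock": time; "joint_positions": joint angles; "qvel": joint speeds; "effort": joint torques, N m; "tool_pos": TCP position; "ee_rot": TCP orientation; "contact_force": force on the tool from outside, world axes, zero at the start; "moment": the same for the moment, N m; "opening": opening from 0.0 (shut) to 1.0 (fully open).
Only numpy, scipy, OpenCV 4.12 (cv2) and the standard library are available. Lean on these libraries where they do the work, as an engineer would, in place of code of your own. Each camera call takes 0.05 s, during which the arm holds its last target.

## Working session

There is one attempt and no reset: what is moved stays moved. The work goes in short steps, Python scripts to look and compute and a tool call to move; the robot and the scene stay as the last step left them, time stands still between calls to the robot, and variables do not carry over. Pictures are saved under pics/ and viewed, and the job is handed in when it is done.

Besides the shell and the picture viewer there is one more tool, called as a command line: name --argument value ..., lists and objects as JSON in quotes. servo_tool: Moves the arm, as the interface text tells. Its arguments: {"type":"object","properties":{"series":{"type":"array"},"squeeze":{"type":"number"}},"required":["series"]}

```bash
mkdir -p pics
cat > h.py <<'E'
from plant import readout, viewer, workorder
import numpy as np, cv2, pickle
def grab(n,tag):
    f=viewer.grab_frame(n); cv2.imwrite(f'pics/{tag}.png',cv2.cvtColor(f['pixels'],cv2.COLOR_RGB2BGR)); pickle.dump(f,open(f'pics/{tag}.pkl','wb')); return f
def load(tag): return pickle.load(open(f'pics/{tag}.pkl','rb'))
def pts(f):
    z=f['z_map'];v,u=np.mgrid[:384,:512];K=f['K']
    c=np.stack([(u-K[0,2])/K[0,0]*z,(v-K[1,2])/K[1,1]*z,z],-1)
    return (c-f['t'])@f['R']
E
python3 - <<'E'
from h import *
for n in('side','top'):
    f=grab(n,n+'0'); print(n,f['K'].tolist(),(-f['R'].T@f['t']).round(3),f['R'].round(3).tolist())
print(readout.get_state())
E
```

```text
side [[423.3141463519593, 0.0, 261.0074721607396], [0.0, 423.3141463519593, 192.69109589544868], [0.0, 0.0, 1.0]] [ 0.23  -0.638  0.621] [[0.863, -0.505, 0.023], [-0.267, -0.493, -0.828], [0.429, 0.709, -0.56]]
top [[475.44153402376793, 0.0, 253.30851004707802], [0.0, 475.44153402376793, 199.0109356519636], [0.0, 0.0, 1.0]] [0.397 0.007 1.268] [[-0.025, -1.0, -0.017], [-0.983, 0.027, -0.184], [0.184, 0.012, -0.983]]
{'clock': 0.1, 'joint_positions': array([ 1.04843848e+00,  1.24440345e-01,  1.65156191e+00, -2.41800085e-05,
        1.36747104e+00, -8.26025579e-02]), 'qvel': array([ 0.00018219, -0.0012307 , -0.0016416 , -0.00146493,  0.00120479,
        0.0018233 ]), 'effort': array([ 1.65275851e-04, -4.24929929e+01, -3.66652572e+01, -1.36322828e-04,
        3.96245305e-03,  1.35706171e-05]), 'tool_pos': array([0.27647281, 0.58765815, 0.23016117]), 'ee_rot': array([ 0.596431  , -0.37922443,  0.59760097,  0.37859209]), 'contact_force': array([ 0.68033902, -0.28917327, -0.08597418]), 'moment': array([0.0398877 , 0.05169368, 0.03222833]), 'opening': 1.0009903153965762}
```

View pics/side0.png

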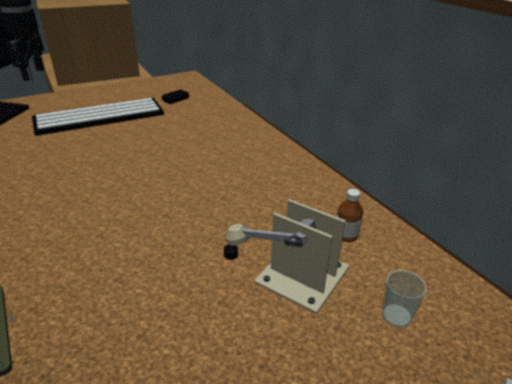

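View pics/top0.png

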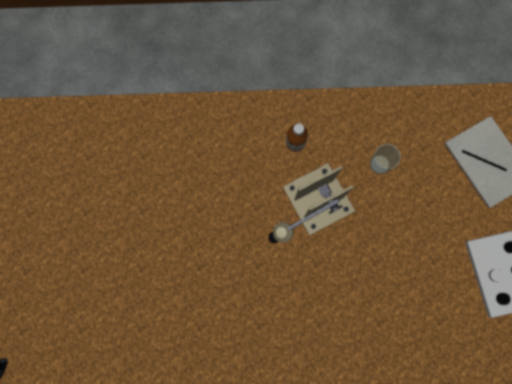

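The side view shows the bracket at about (300,250), the lamp head at (235,235), the bottle at (350,215) and the beaker at (402,297). The top view shows the bolt head in the gap at about (325,191) and the lamp at (282,232).

Run:
```python
from h import *
f=load('top0');P=pts(f)
g=cv2.imread('pics/top0.png');cv2.imwrite('pics/topc.png',cv2.resize(g[110:260,250:420],None,fx=4.5,fy=4,interpolation=cv2.INTER_CUBIC))
g=cv2.imread('pics/side0.png');cv2.imwrite('pics/sidec.png',cv2.resize(g[180:340,215:435],None,fx=3.5,fy=3.5,interpolation=cv2.INTER_CUBIC))
for p in [(320,198),(325,191),(282,232),(297,130),(385,158)]: print(p,P[p[1],p[0]].round(3))
# plates top edges
for tag in('top0','side0'):
    P=pts(load(tag)); Z=P[...,2]; ok=load(tag)['z_map']>0
    m=ok&(Z>0.138)&(Z<0.156)&(np.hypot(P[...,0]-P[198,320,0] if tag=='top0' else 0*Z,0*Z)<.15)
    v,u=np.nonzero(m); print(tag,len(u))
    if tag=='top0':
        for a,b in list(zip(v,u)): print(b,a,P[a,b].round(3),end=';')
```

```text
(320, 198) [ 0.631 -0.157  0.009]
(325, 191) [ 0.624 -0.153  0.138]
(282, 232) [0.397 0.007 1.268]
(297, 130) [ 0.787 -0.094  0.119]
(385, 158) [ 0.739 -0.341  0.002]
top0 334
339 167 [ 0.68  -0.188  0.15 ];340 167 [ 0.68  -0.191  0.151];341 167 [ 0.681 -0.194  0.144];338 168 [ 0.678 -0.186  0.15 ];339 168 [ 0.678 -0.188  0.149];340 168 [ 0.677 -0.19   0.151];341 168 [ 0.678 -0.194  0.147];342 168 [ 0.677 -0.195  0.152];336 169 [ 0.676 -0.181  0.147];337 169 [ 0.675 -0.183  0.151];338 169 [ 0.676 -0.186  0.148];339 169 [ 0.676 -0.188  0.148];340 169 [ 0.674 -0.19   0.152];341 169 [ 0.677 -0.194  0.141];334 170 [ 0.673 -0.176  0.148];335 170 [ 0.673 -0.178  0.149];336 170 [ 0.673 -0.181  0.15 ];337 170 [ 0.673 -0.183  0.15 ];338 170 [ 0.673 -0.186  0.148];339 170 [ 0.674 -0.189  0.145];332 171 [ 0.671 -0.171  0.148];333 171 [ 0.669 -0.173  0.154];334 171 [ 0.672 -0.177  0.144];335 171 [ 0.671 -0.178  0.148];336 171 [ 0.671 -0.181  0.149];337 171 [ 0.672 -0.184  0.143];330 172 [ 0.669 -0.166  0.148];331 172 [ 0.668 -0.168  0.15 ];332 172 [ 0.669 -0.171  0.148];333 172 [ 0.668 -0.173  0
[... 8740 characters left out ...]
 0.139];311 207 [ 0.584 -0.116  0.15 ];312 207 [ 0.585 -0.119  0.145];313 207 [ 0.584 -0.121  0.147];314 207 [ 0.583 -0.123  0.151];315 207 [ 0.585 -0.126  0.144];316 207 [ 0.584 -0.128  0.148];309 208 [ 0.582 -0.111  0.15 ];310 208 [ 0.581 -0.114  0.15 ];311 208 [ 0.581 -0.116  0.151];312 208 [ 0.582 -0.119  0.149];313 208 [ 0.581 -0.121  0.151];314 208 [ 0.582 -0.123  0.149];315 208 [ 0.583 -0.127  0.138];340 208 [ 0.581 -0.187  0.138];309 209 [ 0.579 -0.111  0.151];310 209 [ 0.58  -0.114  0.147];311 209 [ 0.579 -0.116  0.149];312 209 [ 0.58  -0.119  0.146];313 209 [ 0.581 -0.122  0.14 ];309 210 [ 0.578 -0.112  0.14 ];310 210 [ 0.577 -0.114  0.148];311 210 [ 0.578 -0.117  0.143];side0 2380
```

```bash
sleep 0
cat >> h.py <<'E'
def bracket(f):
    P=pts(f).reshape(-1,3);Z=P[:,2]
    Q=P[(f['z_map'].ravel()>0)&(Z>.1445)&(Z<.154)&(P[:,0]>.55)&(P[:,0]<.7)&(abs(P[:,1]+.15)<.09)]
    ang=np.arctan2(.681-.63,-.192+.09) # along plates
    for _ in range(5):
        d=np.array([np.cos(ang),np.sin(ang)]); n=np.array([-d[1],d[0]])
        s=Q[:,:2]@n; mid=(s.min()+s.max())/2; A=Q[s<mid];B=Q[s>=mid]
        C=np.vstack([A[:,:2]-A[:,:2].mean(0),B[:,:2]-B[:,:2].mean(0)])
        v=np.linalg.svd(C,full_matrices=False)[2][0]; ang=np.arctan2(v[1],v[0])
    return A,B,ang
E
python3 - <<'E'
from h import *
T=[]
for t in('top0','side0'):
    A,B,a=bracket(load(t)); d=np.array([np.cos(a),np.sin(a)])
    print(t,len(A),len(B),np.degrees(a),A.mean(0),B.mean(0))
    for X in(A,B):
        n=np.array([-d[1],d[0]]);print(' n',np.percentile(X[:,:2]@n,[1,50,99]).round(4),' d',np.percentile(X[:,:2]@d,[0.5,1,99,99.5]).round(4))
E
```

```text
top0 125 130 116.23561498437812 [ 0.65278285 -0.1401244   0.14896963] [ 0.60508525 -0.16491624  0.14875527]
 n [-0.5272 -0.5236 -0.5206]  d [-0.4738 -0.473  -0.3564 -0.3558]
 n [-0.4731 -0.4698 -0.467 ]  d [-0.4748 -0.4741 -0.357  -0.3565]
side0 240 220 -63.72131392356064 [ 0.60591958 -0.16610477  0.14782816] [ 0.65376015 -0.14117582  0.14769094]
 n [0.4668 0.469  0.4748]  d [0.3552 0.3565 0.4735 0.4737]
 n [0.5201 0.5233 0.5285]  d [0.3548 0.356  0.4737 0.4739]
```

View pics/topc.png

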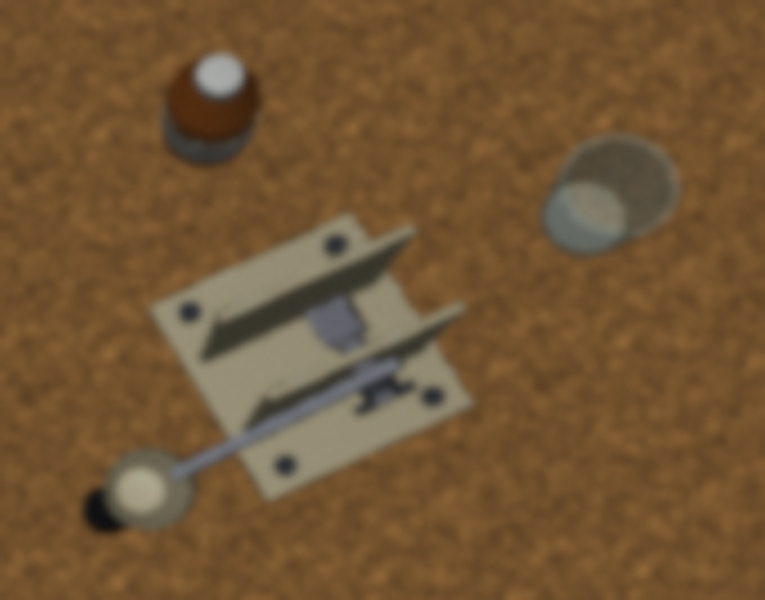

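View pics/sidec.png

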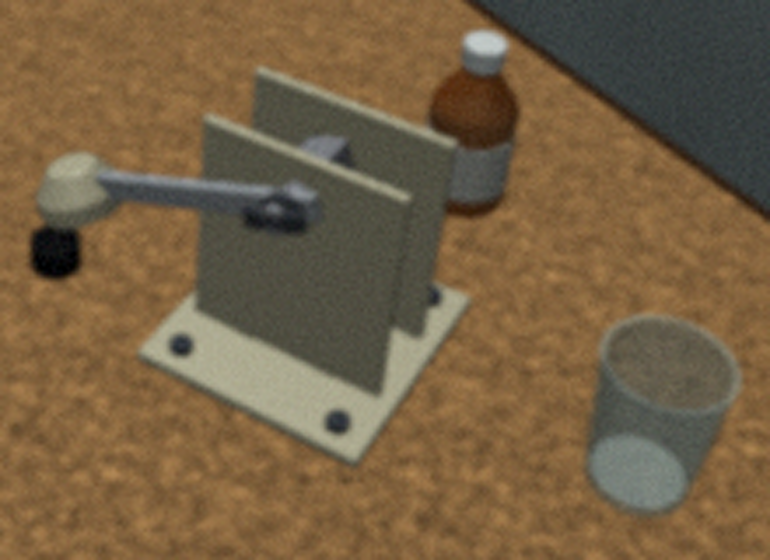

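```bash
cat >> h.py <<'E'
# bracket frame: ex (front->rear), ey (toward lamp)
A0=np.radians(116.25); EY=np.array([np.cos(A0),np.sin(A0),0]); EX=np.array([EY[1],-EY[0],0]); EZ=np.array([0,0,1.])
R0=np.stack([EX,EY,EZ],1); O=EX*.4725+EY*(-.415)
def loc(P): return (P-O)@R0
def bar(f):
    ok=f['z_map']>0; L=loc(pts(f))[ok]
    m=(abs(L[:,0]+.016)<.008)&(L[:,1]>.035)&(L[:,1]<.11)&(L[:,2]>.04)&(L[:,2]<.16)
    return L[m]
def baraangle(f):
    B=bar(f); e=[]; 
    # upper edge: max z per y bin
    bins=np.arange(.035,.11,.005); ys=[];zs=[]
    for b in bins:
        k=(B[:,1]>=b)&(B[:,1]<b+.005)
        if k.sum()>3: ys.append(np.median(B[k,1]));zs.append(np.percentile(B[k,2],50))
    c=np.polyfit(ys,zs,1); return -np.arctan(c[0]),c,len(B),np.std(np.polyval(c,ys)-zs)
def head(f):
    ok=f['z_map']>0; L=loc(pts(f))[ok]
    return L[(L[:,0]>.007)&(L[:,0]<.040)&(abs(L[:,1])<.03)&(L[:,2]>.11)&(L[:,2]<.146)]
E
python3 - <<'E'
from h import *
for t in('top0','side0'):
    f=load(t);B=bar(f);print(t,baraangle(f))
    print(' bar x',np.percentile(B[:,0],[2,50,98]))
    H=head(f);print(' head',len(H),np.percentile(H,[3,50,97],axis=0).round(4).tolist())
    k=H[(H[:,0]>.011)&(H[:,0]<.032)&(abs(H[:,1]+.002)<.008)]
    print(len(k),np.polyfit(k[:,1],k[:,2],1))
    L=loc(pts(f))
    ok=(f['z_map']>0)&(abs(L[...,1]-.14)<.03)&(abs(L[...,0]+.016)<.035)&(L[...,2]>.03)
    S=L[ok];print(' lamp',len(S),np.percentile(S,[1,50,99],axis=0).round(4).tolist())
s=readout.get_state()
from scipy.spatial.transform import Rotation as Ro
w,x,y,z=s['ee_rot'];M=Ro.from_quat([x,y,z,w]).as_matrix();print(M.round(3))
E
```

```text
top0 (np.float64(0.35469118808581557), array([-0.37035392,  0.13338812]), 116, np.float64(0.001079366152368387))
 bar x [-0.01963573 -0.01616077 -0.01198061]
 head 119 [[0.0083, -0.0131, 0.1204], [0.0205, 0.0016, 0.1363], [0.0333, 0.0132, 0.1413]]
56 [-0.22182766  0.1373655 ]
 lamp 323 [[-0.0398, 0.111, 0.0654], [-0.0174, 0.1341, 0.0836], [0.0081, 0.156, 0.094]]
side0 (np.float64(0.3743198281091476), array([-0.39284123,  0.13070627]), 287, np.float64(0.0017565419708654253))
 bar x [-0.0197323  -0.01764466 -0.01166652]
 head 95 [[0.0156, -0.0115, 0.1263], [0.0268, -0.003, 0.1362], [0.034, 0.0137, 0.1401]]
57 [0.16889505 0.13756422]
 lamp 387 [[-0.0401, 0.1103, 0.0619], [-0.0275, 0.1284, 0.0821], [0.0, 0.1525, 0.0932]]
[[-0.001 -0.905  0.426]
 [-0.002  0.426  0.905]
 [-1.     0.    -0.002]]
```

servo_tool --series '[{"delta_pos":[0.47,-0.98,0],"twist":[0,0,-0.19],"gripper":60},{"delta_pos":[0.47,-0.98,0],"twist":[0,0,-0.19],"gripper":60},{"delta_pos":[0.47,-0.98,0],"twist":[0,0,-0.19],"gripper":60},{"delta_pos":[0.47,-0.98,0],"twist":[0,0,-0.19],"gripper":60},{"delta_pos":[0.47,-0.98,0],"twist":[0,0,-0.19],"gripper":60},{"delta_pos":[0.47,-0.98,0],"twist":[0,0,-0.19],"gripper":60},{"delta_pos":[0.47,-0.98,0],"twist":[0,0,-0.19],"gripper":60},{"delta_pos":[0.47,-0.98,0],"twist":[0,0,-0.19],"gripper":60},{"delta_pos":[0.47,-0.98,0],"twist":[0,0,-0.19],"gripper":60},{"delta_pos":[0.47,-0.98,0],"twist":[0,0,-0.19],"gripper":60},{"delta_pos":[0.47,-0.98,0],"twist":[0,0,-0.19],"gripper":60},{"delta_pos":[0.47,-0.98,0],"twist":[0,0,-0.19],"gripper":60}]' --squeeze 60

```text
clock: 1.3
tool_pos: [0.4166, 0.2818, 0.222]
ee_rot: [0.663, 0.233, 0.672, -0.234]
contact_force: [-0.6, 0.1, 0.8]
opening: 0.598
```

```bash
cat >> h.py <<'E'
from scipy.spatial.transform import Rotation as Ro
def goal(q,back,x=.023,q_head=None):
    # tool pose with grasp point at head centre, backed off along the tool axis
    a=Ro.from_rotvec(-q*EX).as_matrix()
    ax=a@(-EZ); az=a@(-EY); ay=np.cross(az,ax)
    C=O+EX*x+EZ*.125
    return C+(.019-back)*ax, np.stack([ax,ay,az],1)
def todo(q,back,x=.023):
    s=readout.get_state(); p,M=goal(q,back,x); w,a,b,c=s['ee_rot']; Mc=Ro.from_quat([a,b,c,w]).as_matrix()
    rv=Ro.from_matrix(M@Mc.T).as_rotvec()
    print('clk',round(s['clock'],2),'tcp',s['tool_pos'].round(4),'open',round(s['opening'],3),'F',s['contact_force'].round(1),'M',s['moment'].round(2))
    print('shift units',((p-s['tool_pos'])/.025).round(2),'twist units',(rv/np.radians(45)).round(3),'deg',np.degrees(np.linalg.norm(rv)).round(2),'j',s['joint_positions'].round(2))
E
python3 -c "
from h import *
todo(0,.13)"
```

```text
clk 1.3 tcp [0.4166 0.2818 0.222 ] open 0.598 F [-0.6  0.1  0.8] M [ 0.01 -0.03  0.03]
shift units [  8.45 -17.4    0.56] twist units [-0.006 -0.014 -0.558] deg 25.13 j [ 0.48 -0.2   1.98  0.01  1.37  1.16]
```

servo_tool --series '[{"delta_pos":[0.49,-0.99,0.1],"twist":[0,0,-0.186],"gripper":60},{"delta_pos":[0.49,-0.99,0.1],"twist":[0,0,-0.186],"gripper":60},{"delta_pos":[0.49,-0.99,0.1],"twist":[0,0,-0.186],"gripper":60},{"delta_pos":[0.49,-0.99,0.1],"twist":[0,0,0],"gripper":60},{"delta_pos":[0.49,-0.99,0.1],"twist":[0,0,0],"gripper":60},{"delta_pos":[0.49,-0.99,0.1],"twist":[0,0,0],"gripper":60},{"delta_pos":[0.49,-0.99,0.1],"twist":[0,0,0],"gripper":60},{"delta_pos":[0.49,-0.99,0.1],"twist":[0,0,0],"gripper":60},{"delta_pos":[0.49,-0.99,0.1],"twist":[0,0,0],"gripper":60},{"delta_pos":[0.49,-0.99,0.1],"twist":[0,0,0],"gripper":60},{"delta_pos":[0.49,-0.99,0.1],"twist":[0,0,0],"gripper":60},{"delta_pos":[0.49,-0.99,0.1],"twist":[0,0,0],"gripper":60}]'

```text
clock: 2.5
tool_pos: [0.5638, -0.0292, 0.2461]
ee_rot: [0.59, 0.376, 0.605, -0.38]
contact_force: [-0.1, 0.8, -0.0]
opening: 0.601
```

```bash
python3 -c "
from h import *
todo(0.36,.10)"
```

```text
clk 2.5 tcp [ 0.5638 -0.0292  0.2461] open 0.601 F [-0.1  0.8 -0. ] M [-0.02  0.    0.02]
shift units [ 2.06 -3.93 -1.81] twist units [-0.421 -0.225  0.023] deg 21.53 j [-0.15 -0.06  1.81  0.    1.41  0.98]
```

servo_tool --series '[{"delta_pos":[0.42,-0.8,0],"twist":[-0.1,-0.05,0],"gripper":60},{"delta_pos":[0.42,-0.8,0],"twist":[-0.1,-0.05,0],"gripper":60},{"delta_pos":[0.42,-0.8,0],"twist":[-0.1,-0.05,0],"gripper":60},{"delta_pos":[0.42,-0.8,0],"twist":[-0.1,-0.05,0],"gripper":60},{"delta_pos":[0.42,-0.8,0],"twist":[0,0,0],"gripper":60},{"delta_pos":[0,0,0],"twist":[0,0,0],"gripper":60}]'

```text
clock: 3.1
tool_pos: [0.6177, -0.1368, 0.2426]
ee_rot: [0.688, 0.306, 0.486, -0.443]
contact_force: [0.4, 1.7, -0.8]
opening: 0.599
```

```bash
python3 -c "
from h import *
todo(0.36,.10)"
```

```text
clk 3.1 tcp [ 0.6177 -0.1368  0.2426] open 0.599 F [ 0.4  1.7 -0.8] M [ 0.17  0.1  -0.03]
shift units [-0.09  0.37 -1.67] twist units [-0.009 -0.019  0.031] deg 1.69 j [-0.18 -0.02  1.81 -0.31  1.17  1.05]
```

servo_tool --series '[{"delta_pos":[-0.05,0.2,-0.8],"twist":[-0.005,-0.01,0.03],"gripper":60},{"delta_pos":[-0.05,0.15,-0.8],"twist":[0,-0.01,0],"gripper":60},{"delta_pos":[0,0,0],"twist":[0,0,0],"gripper":60}]'

```text
clock: 3.4
tool_pos: [0.6143, -0.1273, 0.2008]
ee_rot: [0.697, 0.302, 0.484, -0.434]
contact_force: [0.1, -0.7, 1.0]
opening: 0.599
```

```bash
python3 -c "
from h import *
todo(0.36,.10)
for n in('side','top'):
    f=grab(n,n+'1')
    g=cv2.imread('pics/'+n+'1.png'); g=g[90:240,240:410] if n=='top' else g[150:310,215:435]
    cv2.imwrite('pics/'+n+'1c.png',cv2.resize(g,None,fx=3.5,fy=3.5,interpolation=cv2.INTER_CUBIC))
"
```

```text
clk 3.4 tcp [ 0.6143 -0.1273  0.2008] open 0.599 F [ 0.1 -0.7  1. ] M [0.14 0.06 0.02]
shift units [ 0.04 -0.01 -0.  ] twist units [-0.006 -0.     0.002] deg 0.27 j [-0.17 -0.01  1.87 -0.32  1.09  1.07]
```

View pics/side1c.png

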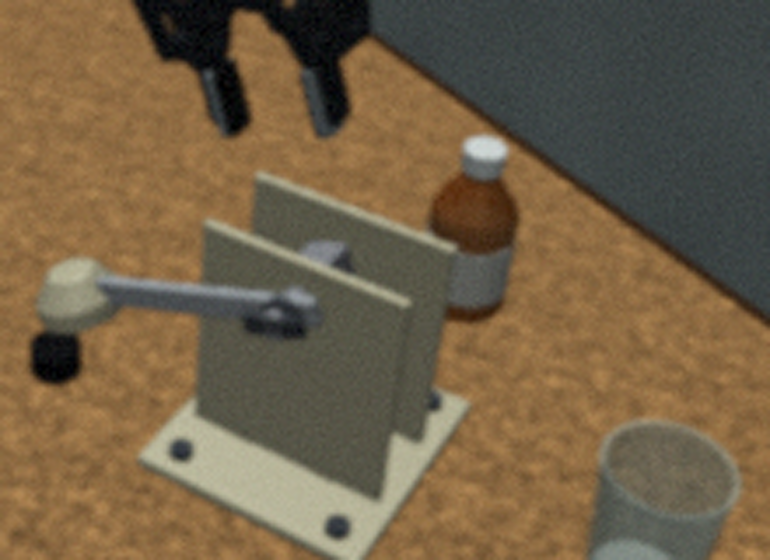

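View pics/top1c.png

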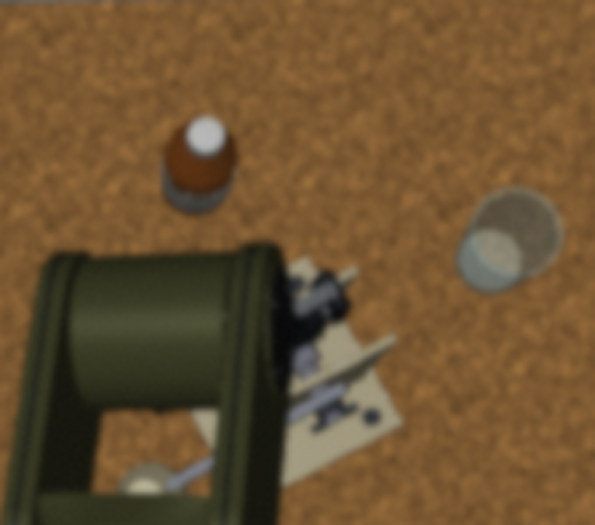

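The side view shows both fingers, at about (225,110) and (325,110) in the crop, tilted in line with the sagged head. I'll check the finger position against the gap.

```bash
python3 -c "
from h import *
f=load('side1');L=loc(pts(f));ok=f['z_map']>0
m=ok&(L[...,2]>.195)&(L[...,2]<.24)&(abs(L[...,1]-.03)<.09)&(abs(L[...,0]-.02)<.05)
S=L[m];p,M=goal(.36,.1);c=loc(p);T=np.stack([[0,0,0]])
ax=R0.T@M[:,0];az=R0.T@M[:,2]
D=S-c; s=D@ax; w=D@az
for lo,hi in[(-.08,0),(0,.08)]:
    k=(w>lo)&(w<hi)&(s>-.025);print(k.sum(),'x',np.percentile(S[k,0],[3,20,50,80,97]).round(4),'w',np.percentile(w[k],[3,50,97]).round(4),'s',np.percentile(s[k],[3,97]).round(4))
"
```

```text
113 x [0.011  0.0126 0.0183 0.027  0.033 ] w [-0.0395 -0.0275 -0.026 ] s [-0.0238 -0.0054]
116 x [0.0112 0.0125 0.0156 0.023  0.0289] w [0.0241 0.0317 0.0382] s [-0.0246 -0.0058]
```

servo_tool --series '[{"delta_pos":[0.08,-0.16,-0.47],"twist":[0,0,0],"gripper":60},{"delta_pos":[0.08,-0.16,-0.47],"twist":[0,0,0],"gripper":60},{"delta_pos":[0.08,-0.16,-0.47],"twist":[0,0,0],"gripper":60},{"delta_pos":[0.08,-0.16,-0.47],"twist":[0,0,0],"gripper":60},{"delta_pos":[0,0,0],"twist":[0,0,0],"gripper":60}]'

```text
clock: 4.0
tool_pos: [0.6264, -0.1458, 0.1571]
ee_rot: [0.7, 0.304, 0.48, -0.433]
contact_force: [0.2, 0.3, -0.1]
opening: 0.601
```

```bash
python3 -c "
from h import *
todo(0.36,.0)"
```

```text
clk 4.0 tcp [ 0.6264 -0.1458  0.1571] open 0.601 F [ 0.2  0.3 -0.1] M [ 0.13  0.11 -0.06]
shift units [ 0.18 -0.53 -1.99] twist units [-0.003  0.012  0.002] deg 0.58 j [-0.19  0.06  1.88 -0.34  1.    1.08]
```

servo_tool --series '[{"delta_pos":[-0.02,-0.03,-0.3],"twist":[0,0.01,0],"gripper":60},{"delta_pos":[0.04,-0.12,-0.45],"twist":[0,0,0],"gripper":60},{"delta_pos":[0.05,-0.12,-0.45],"twist":[0,0,0],"gripper":60},{"delta_pos":[0.05,-0.12,-0.45],"twist":[0,0,0],"gripper":60},{"delta_pos":[0.05,-0.12,-0.3],"twist":[0,0,0],"gripper":60},{"delta_pos":[0,0,0],"twist":[0,0,0],"gripper":60}]'

```text
clock: 4.6
tool_pos: [0.6306, -0.1598, 0.1031]
ee_rot: [0.697, 0.302, 0.484, -0.434]
contact_force: [-0.5, 0.3, -0.9]
opening: 0.601
```

```bash
python3 -c "
from h import *
todo(0.36,.0)"
```

```text
clk 4.6 tcp [ 0.6306 -0.1598  0.1031] open 0.601 F [-0.5  0.3 -0.9] M [0.12 0.09 0.  ]
shift units [0.01 0.03 0.17] twist units [-0.003 -0.     0.002] deg 0.17 j [-0.21  0.13  1.9  -0.35  0.91  1.09]
```

servo_tool --series '[{"delta_pos":[0.01,0.02,0.17],"twist":[0,0,0],"gripper":60},{"delta_pos":[0,0,0],"twist":[0,0,0],"gripper":40},{"delta_pos":[0,0,0],"twist":[0,0,0],"gripper":30},{"delta_pos":[0,0,0],"twist":[0,0,0],"gripper":30}]' --squeeze 50

```text
clock: 5.0
tool_pos: [0.6312, -0.159, 0.1083]
ee_rot: [0.698, 0.302, 0.483, -0.434]
contact_force: [-0.1, 0.7, -1.2]
opening: 0.301
```

```bash
python3 -c "
from h import *
todo(0.36,.0)"
```

```text
clk 5.0 tcp [ 0.6312 -0.159   0.1083] open 0.301 F [-0.1  0.7 -1.2] M [0.36 0.2  0.  ]
shift units [-0.01 -0.   -0.04] twist units [-0.004  0.001  0.003] deg 0.2 j [-0.21  0.13  1.9  -0.35  0.92  1.09]
```

servo_tool --series '[{"delta_pos":[0,0,0],"twist":[0,0,0],"gripper":20},{"delta_pos":[0,0,0],"twist":[0,0,0],"gripper":0},{"delta_pos":[0,0,0],"twist":[0,0,0],"gripper":0},{"delta_pos":[0,0,0],"twist":[0,0,0],"gripper":0}]' --squeeze 50

```text
clock: 5.4
tool_pos: [0.6308, -0.1584, 0.1082]
ee_rot: [0.697, 0.302, 0.484, -0.434]
contact_force: [-0.6, 0.8, -0.4]
opening: 0.274
```

```bash
python3 -c "
from h import *
todo(0.36,.0)
for n in('side','top'):
    f=grab(n,n+'2')
    B=bar(f); print(n,baraangle(f))
g=cv2.imread('pics/side2.png')[150:310,215:435]
cv2.imwrite('pics/side2c.png',cv2.resize(g,None,fx=3.5,fy=3.5,interpolation=cv2.INTER_CUBIC))
"
```

```text
clk 5.4 tcp [ 0.6308 -0.1584  0.1082] open 0.274 F [-0.6  0.8 -0.4] M [0.33 0.17 0.02]
shift units [ 0.   -0.03 -0.04] twist units [-0.004  0.     0.002] deg 0.21 j [-0.21  0.13  1.9  -0.35  0.92  1.09]
side (np.float64(0.3734504501124674), array([-0.39183803,  0.13012856]), 295, np.float64(0.0017930308769477704))
top (np.float64(0.25888644986257575), array([-0.26482954,  0.12577545]), 30, np.float64(0.0006872710606281093))
```

View pics/side2c.png

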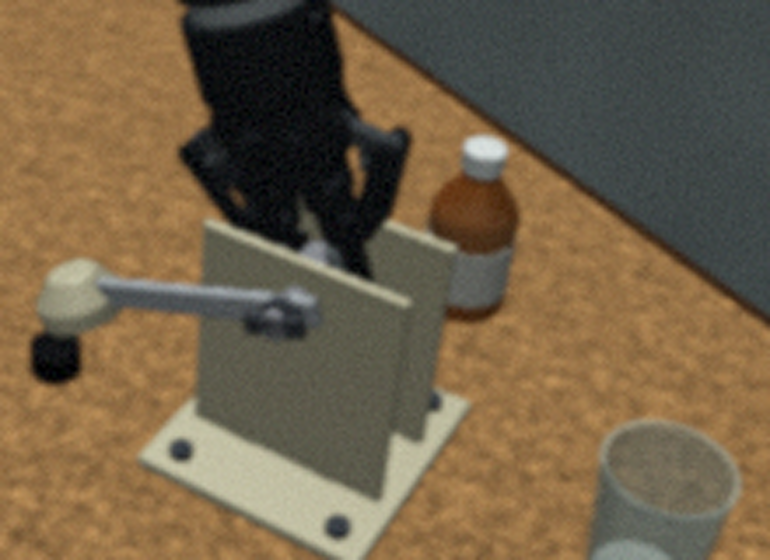

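The fingers are on the flats: opening 0.274, and forces close to zero. I'll turn the bolt in stages about its axis.

servo_tool --series '[{"delta_pos":[-0.015,0.03,0],"twist":[0.05,0.025,0],"gripper":0},{"delta_pos":[-0.015,0.03,0],"twist":[0.05,0.025,0],"gripper":0},{"delta_pos":[-0.015,0.03,0],"twist":[0.05,0.025,0],"gripper":0},{"delta_pos":[-0.015,0.03,0],"twist":[0.05,0.025,0],"gripper":0}]'

```text
clock: 5.9
tool_pos: [0.6295, -0.1556, 0.1073]
ee_rot: [0.651, 0.339, 0.545, -0.405]
contact_force: [-0.1, 0.1, -2.2]
opening: 0.273
```

```bash
python3 -c "
from h import *
todo(0,.0)
print(baraangle(grab('side','side3')))
"
```

```text
clk 5.9 tcp [ 0.6295 -0.1556  0.1073] open 0.273 F [-0.1  0.1 -2.2] M [ 0.04 -0.03 -0.15]
shift units [-0.06  0.1  -0.05] twist units [0.202 0.101 0.001] deg 10.18 j [-0.27  0.16  1.83 -0.15  1.03  0.92]
(np.float64(0.16551807630226714), array([-0.16704635,  0.12793084]), 284, np.float64(0.0013098824035860498))
```

servo_tool --series '[{"delta_pos":[-0.015,0.03,0],"twist":[0.05,0.025,0],"gripper":0},{"delta_pos":[-0.015,0.03,-0.01],"twist":[0.05,0.025,0],"gripper":0},{"delta_pos":[-0.015,0.02,-0.01],"twist":[0.05,0.025,0],"gripper":0},{"delta_pos":[-0.015,0.02,-0.01],"twist":[0.04,0.02,0],"gripper":0},{"delta_pos":[0,0,0],"twist":[0,0,0],"gripper":0}]'

```text
clock: 6.45
tool_pos: [0.6281, -0.1528, 0.107]
ee_rot: [0.601, 0.373, 0.599, -0.375]
contact_force: [-2.2, 2.8, 0.3]
opening: 0.273
```

```bash
python3 -c "
from h import *
todo(0,.0)
f=grab('side','side4');print(baraangle(f));L=loc(pts(f))
def edges(f,L):
    # lower/upper edge of the bar front face per y bin
    B=bar(f);o=[]
    for b in np.arange(.03,.115,.007):
        k=B[(B[:,1]>=b)&(B[:,1]<b+.007)]
        if len(k)>8:o.append((b+.0035,*np.percentile(k[:,2],[5,50,95])))
    o=np.array(o);print(o.round(4));print([-np.polyfit(o[:,0],o[:,i],1)[0].round(4) for i in(1,2,3)])
edges(f,L); edges(load('side2'),0)
ok=(f['z_map']>0)&(abs(L[...,1]-.145)<.03)&(abs(L[...,0]+.016)<.035)&(L[...,2]>.05)
S=L[ok];print(' lamp',len(S),np.percentile(S,[1,50,99],axis=0).round(4).tolist())
k=(np.hypot(S[:,0]+.016,S[:,1]-.145)<.011)&(S[:,2]>.12);print(k.sum(),S[k].mean(0) if k.sum() else '', np.linalg.lstsq(np.c_[S[k,:2],np.ones(k.sum())],S[k,2],rcond=None)[0])
g=cv2.imread('pics/side4.png')[150:310,215:435]
cv2.imwrite('pics/side4c.png',cv2.resize(g,None,fx=3.5,fy=3.5,interpolation=cv2.INTER_CUBIC))
"
```

```text
clk 6.45 tcp [ 0.6281 -0.1528  0.107 ] open 0.273 F [-2.2  2.8  0.3] M [ 0.42  0.2  -0.01]
shift units [-0.   -0.01 -0.04] twist units [0.005 0.002 0.003] deg 0.27 j [-0.32  0.22  1.76 -0.    1.16  0.8 ]
(np.float64(0.002199450982876434), array([-0.00219945,  0.12862466]), 300, np.float64(0.000584827558754763))
[[0.0405 0.1195 0.1279 0.1339]
 [0.0475 0.1208 0.1293 0.1334]
 [0.0545 0.12   0.1272 0.1333]
 [0.0615 0.1195 0.1286 0.1337]
 [0.0685 0.1192 0.1287 0.1335]
 [0.0755 0.1197 0.1287 0.1337]
 [0.0825 0.1193 0.128  0.1333]
 [0.0895 0.118  0.1273 0.1337]
 [0.0965 0.1203 0.1301 0.1333]
 [0.1035 0.12   0.1279 0.1325]
 [0.1105 0.1185 0.1278 0.1331]]
[np.float64(0.0133), np.float64(0.0016), np.float64(0.0105)]
[[0.0405 0.1039 0.1121 0.1198]
 [0.0475 0.1013 0.1123 0.117 ]
 [0.0545 0.0999 0.1083 0.1144]
 [0.0615 0.0963 0.1057 0.1125]
 [0.0685 0.096  0.1045 0.1095]
 [0.0755 0.0931 0.0999 0.1063]
 [0.0825 0.0877 0.098  0.1046]
 [0.0895 0.0883 0.0972 0.1016]
 [0.0965 0.0836 0.0924 0.0994]
 [0.1035 0.0808 0.0915 0.0959]
 [0.1105 0.0693 0.0789 0.0932]]
[np.float64(0.4265), np.float64(0.4164), np.float64(0.3756)]
 lamp 466 [[-0.0403, 0.1165, 0.1105], [-0.0264, 0.1374, 0.1282], [0.0004, 0.1637, 0.138]]
57 [-0.01553902  0.1449362   0.13687635] [-0.04002008  0.00479028  0.13556019]
```

View pics/side4c.png

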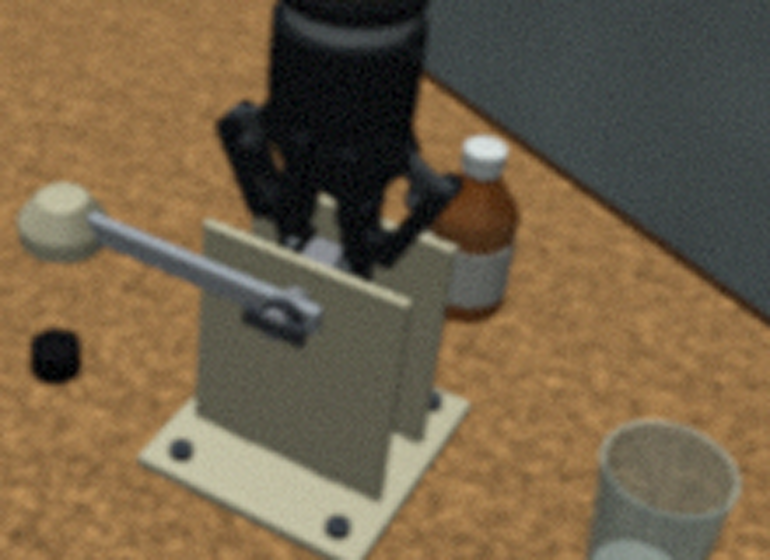

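The side view shows the bar level (parallel to the plate tops), the lamp head at about (60,220) in the crop, and the specimen untouched. Now I'll hold.

servo_tool --series '[{"delta_pos":[0,0,0],"twist":[0,0,0],"gripper":0},{"delta_pos":[0,0,0],"twist":[0,0,0],"gripper":0},{"delta_pos":[0,0,0],"twist":[0,0,0],"gripper":0},{"delta_pos":[0,0,0],"twist":[0,0,0],"gripper":0},{"delta_pos":[0,0,0],"twist":[0,0,0],"gripper":0},{"delta_pos":[0,0,0],"twist":[0,0,0],"gripper":0},{"delta_pos":[0,0,0],"twist":[0,0,0],"gripper":0},{"delta_pos":[0,0,0],"twist":[0,0,0],"gripper":0},{"delta_pos":[0,0,0],"twist":[0,0,0],"gripper":0},{"delta_pos":[0,0,0],"twist":[0,0,0],"gripper":0},{"delta_pos":[0,0,0],"twist":[0,0,0],"gripper":0},{"delta_pos":[0,0,0],"twist":[0,0,0],"gripper":0}]'

```text
clock: 7.7
tool_pos: [0.6281, -0.1529, 0.1071]
ee_rot: [0.603, 0.372, 0.597, -0.376]
contact_force: [-0.6, 1.6, -0.8]
opening: 0.269
```

```bash
cat > chk.py <<'E'
from h import *
import sys
todo(0,.0)
for n in('side','top'):
    f=grab(n,n+sys.argv[1]);L=loc(pts(f));print(n,baraangle(f))
    S=L[(f['z_map']>0)&(np.hypot(L[...,0]+.016,L[...,1]-.145)<.011)&(L[...,2]>.11)]
    print(len(S),S.mean(0) if len(S) else '')
E
python3 chk.py 5
```

```text
clk 7.7 tcp [ 0.6281 -0.1529  0.1071] open 0.269 F [-0.6  1.6 -0.8] M [ 0.14  0.02 -0.08]
shift units [-0.01 -0.01 -0.04] twist units [0.011 0.005 0.001] deg 0.56 j [-0.32  0.22  1.76 -0.01  1.16  0.8 ]
side (np.float64(0.009852477136196828), array([-0.0098528 ,  0.12898443]), 298, np.float64(0.0008397333764609886))
62 [-0.01592349  0.14475786  0.13604113]
top (np.float64(0.31871021506083025), array([-0.32995859,  0.16747888]), 13, np.float64(0.0))
69 [-0.01586084  0.14468483  0.13608542]
```

servo_tool --series '[{"delta_pos":[0,0,0],"twist":[0.01,0.005,0],"gripper":0},{"delta_pos":[0,0,0],"twist":[0.0005,0,0],"gripper":0},{"delta_pos":[0,0,0],"twist":[0.0005,0,0],"gripper":0},{"delta_pos":[0,0,0],"twist":[0.0005,0,0],"gripper":0},{"delta_pos":[0,0,0],"twist":[0.0005,0,0],"gripper":0},{"delta_pos":[0,0,0],"twist":[0.0005,0,0],"gripper":0},{"delta_pos":[0,0,0],"twist":[0.0005,0,0],"gripper":0},{"delta_pos":[0,0,0],"twist":[0.0005,0,0],"gripper":0},{"delta_pos":[0,0,0],"twist":[0.0005,0,0],"gripper":0},{"delta_pos":[0,0,0],"twist":[0.0005,0,0],"gripper":0},{"delta_pos":[0,0,0],"twist":[0.0005,0,0],"gripper":0},{"delta_pos":[0,0,0],"twist":[0.0005,0,0],"gripper":0}]'

```text
clock: 9.0
tool_pos: [0.628, -0.1527, 0.1071]
ee_rot: [0.599, 0.375, 0.601, -0.372]
contact_force: [-0.4, 1.8, -1.4]
opening: 0.27
```

```bash
python3 chk.py 6
```

```text
clk 9.0 tcp [ 0.628  -0.1527  0.1071] open 0.27 F [-0.4  1.8 -1.4] M [ 0.14  0.1  -0.09]
shift units [-0.   -0.01 -0.04] twist units [-0.006 -0.001  0.001] deg 0.27 j [-0.32  0.22  1.76  0.    1.16  0.79]
side (np.float64(-0.0038289919185259557), array([0.00382901, 0.12906426]), 300, np.float64(0.0008299310293829552))
61 [-0.01694567  0.14451718  0.137942  ]
top (np.float64(-0.21193749988189903), array([0.2151688 , 0.11102192]), 20, np.float64(7.565116578386919e-07))
66 [-0.01590539  0.14483518  0.13848677]
```

servo_tool --series '[{"delta_pos":[0,0,0],"twist":[0,0,0],"gripper":0},{"delta_pos":[0,0,0],"twist":[0,0,0],"gripper":0},{"delta_pos":[0,0,0],"twist":[0,0,0],"gripper":0},{"delta_pos":[0,0,0],"twist":[0,0,0],"gripper":0},{"delta_pos":[0,0,0],"twist":[0,0,0],"gripper":0},{"delta_pos":[0,0,0],"twist":[0,0,0],"gripper":0},{"delta_pos":[0,0,0],"twist":[0,0,0],"gripper":0},{"delta_pos":[0,0,0],"twist":[0,0,0],"gripper":0},{"delta_pos":[0,0,0],"twist":[0,0,0],"gripper":0},{"delta_pos":[0,0,0],"twist":[0,0,0],"gripper":0},{"delta_pos":[0,0,0],"twist":[0,0,0],"gripper":0},{"delta_pos":[0,0,0],"twist":[0,0,0],"gripper":0}]'

```text
clock: 10.3
tool_pos: [0.628, -0.1527, 0.1071]
ee_rot: [0.599, 0.375, 0.601, -0.372]
contact_force: [-0.1, 2.2, 0.1]
opening: 0.274
```

```bash
python3 chk.py 7
```

```text
clk 10.3 tcp [ 0.628  -0.1527  0.1071] open 0.274 F [-0.1  2.2  0.1] M [ 0.12  0.11 -0.13]
shift units [-0.   -0.02 -0.04] twist units [-0.006 -0.001  0.001] deg 0.27 j [-0.32  0.22  1.76  0.    1.16  0.79]
side (np.float64(-0.0034393282261569137), array([0.00343934, 0.12930045]), 300, np.float64(0.0009542860180014683))
62 [-0.01644397  0.1449946   0.13814468]
top (np.float64(0.21652984358110364), array([-0.21997855,  0.15533781]), 21, np.float64(0.0005221512229578858))
64 [-0.01595123  0.14476141  0.13766632]
```

servo_tool --series '[{"delta_pos":[0,0,0],"twist":[0,0,0],"gripper":0},{"delta_pos":[0,0,0],"twist":[0,0,0],"gripper":0},{"delta_pos":[0,0,0],"twist":[0,0,0],"gripper":0},{"delta_pos":[0,0,0],"twist":[0,0,0],"gripper":0},{"delta_pos":[0,0,0],"twist":[0,0,0],"gripper":0},{"delta_pos":[0,0,0],"twist":[0,0,0],"gripper":0},{"delta_pos":[0,0,0],"twist":[0,0,0],"gripper":0},{"delta_pos":[0,0,0],"twist":[0,0,0],"gripper":0},{"delta_pos":[0,0,0],"twist":[0,0,0],"gripper":0},{"delta_pos":[0,0,0],"twist":[0,0,0],"gripper":0},{"delta_pos":[0,0,0],"twist":[0,0,0],"gripper":0},{"delta_pos":[0,0,0],"twist":[0,0,0],"gripper":0}]'

```text
clock: 11.6
tool_pos: [0.628, -0.1527, 0.107]
ee_rot: [0.599, 0.375, 0.601, -0.372]
contact_force: [-0.2, 1.1, 0.4]
opening: 0.27
```

```bash
python3 chk.py 8
python3 - <<'E'
from h import *
a=cv2.imread('pics/side0.png').astype(int);b=cv2.imread('pics/side8.png').astype(int)
for n,(y0,y1,x0,x1) in {'beaker':(268,328,380,428),'specimen':(246,262,222,240),'bottle':(195,242,345,366)}.items():
    print(n,abs(cv2.GaussianBlur((a-b)[y0:y1,x0:x1].astype(np.float32),(5,5),0)).max())
E
```

```text
clk 11.6 tcp [ 0.628  -0.1527  0.107 ] open 0.27 F [-0.2  1.1  0.4] M [ 0.13  0.09 -0.08]
shift units [-0.   -0.02 -0.04] twist units [-0.006 -0.001  0.001] deg 0.28 j [-0.32  0.22  1.76  0.    1.16  0.79]
side (np.float64(0.00015779011430170338), array([-0.00015779,  0.12929509]), 300, np.float64(0.0008403857290477966))
60 [-0.01646443  0.14496001  0.1381451 ]
top (np.float64(0.36404794442549626), array([-0.38103138,  0.17209129]), 21, np.float64(0.00040873702414094467))
66 [-0.01595782  0.14504381  0.13785639]
beaker 21.195312
specimen 19.257812
bottle 52.617188
```

Run:
```python
from h import *
for t in('side0','side8'):
    g=cv2.imread(f'pics/{t}.png').astype(int)
    for n,(y0,y1,x0,x1) in {'cap':(186,202,343,362),'beaker':(265,330,378,430),'spec':(244,264,220,242)}.items():
        r=g[y0:y1,x0:x1]; m={'cap':r.min(2)>110,'beaker':(r[...,0]>r[...,2]-5),'spec':r.max(2)<45}[n]
        v,u=np.nonzero(m);print(t,n,m.sum(),(u.mean()+x0).round(2),(v.mean()+y0).round(2))
a=cv2.imread('pics/side0.png')[170:340,205:435];b=cv2.imread('pics/side8.png')[170:340,205:435]
cv2.imwrite('pics/cmp.png',cv2.resize(np.vstack([a,b]),None,fx=1.7,fy=1.7))
```

```text
side0 cap 79 353.2 192.0
side0 beaker 724 398.72 308.55
side0 spec 157 230.3 251.66
side8 cap 99 353.21 192.18
side8 beaker 697 398.85 308.82
side8 spec 154 230.5 251.5
```

View pics/cmp.png

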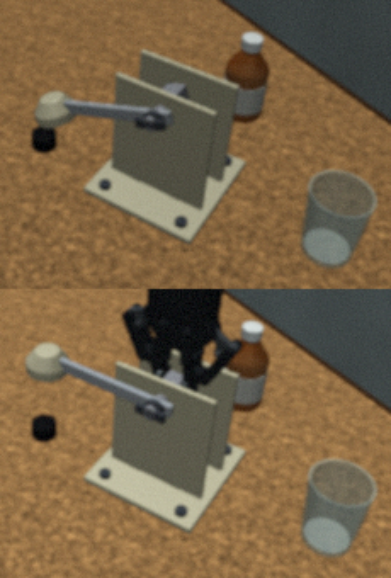

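The before/after comparison shows the specimen, bottle and beaker at the same pixels to within 0.3 px. The gripper hides part of the bottle, which explains the large pixel difference there. The arm is level, so I'm handing in.

```bash
python3 -c "
from h import *
print(workorder.hand_in()); s=readout.get_state(); print(s['clock'],s['opening'])"
```

```text
the job is handed in; nothing more can be done
None
the job is handed in; nothing more can be done
```

The lamp arm is level and the gripper is still holding the bolt head; I handed the job in at about 11.7 s. I came down into the gap with the fingers tilted 0.36 rad to match the sag. I gripped the flats at 50 N and turned the bolt about its own axis until level.

- **Hold:** The first 1.2 s of holding drifted down about 0.3°. I corrected that, and the arm then stayed steady for about 3.8 s.
- **Level:** At the last check the side view put the bar at 0.000 rad. The lamp's top at about 138 mm, where level would be 137 mm, suggests the arm is up to 0.007 rad high. The two checks differ by that much, which is within the camera calibration.
- **Failed check:** The bar angle from the top view was unusable during the hold because the robot arm blocked the view, so I ignored it.
- **Forces:** The measured force readings between moves stayed under about 4 N.
- **Other objects:** The specimen, beaker and bottle cap are where they were, to within 0.3 px. A raw pixel comparison flagged the bottle, but that was the gripper hiding part of it.

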